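Line up the desk things by height on the ledge

TASK

Tidy the front of the desk: put the glue stick, the white carton, the grey pot and the roll of yellow tape, the same way up as they are now (the roll lying flat), on the four felt pads of the wooden ledge, each in the middle of its own pad and in order of height: the tallest on the pad next to the orange post, the lowest at the other end. Leave the glass jar of clips where it stands.

Things in the scene. Friction and masses are not known exactly. Their poses are not given: they have to be found in the camera images.
- glue_stick: the tallest of the four: a glue stick standing upright, white with an orange band, round, 26 mm diameter, 97 mm tall. Origin at the centre of its underside, z up. 35 g.
- carton: the second tallest: a plain white carton standing upright, 50 (its x) x 70 (its y) x 85 mm tall (z). Origin at the centre of its underside; its yaw at the start is within 0.6 rad of the world's. 0.2 kg.
- pot: the third tallest: a small round grey lidded pot (the lid does not come off), straight-sided, 48 mm diameter, 42 mm tall. Origin at the centre of its underside, z up. 60 g.
- tape_roll: the lowest: a roll of pale yellow paper tape lying flat in front of the ledge (not the rolls at the back of the desk), outer diameter 50 mm, 18 mm tall. Origin at the centre of its underside, z up. 15 g.
- clip_jar: a bystander that is not to be moved: a clear glass jar of clips with a wooden lid, round, 70 mm diameter, 64 mm tall. It stands loose among the four things. Origin at the centre of its underside. (A 31 mm tall black binder clip, 19 x 25 mm, also stands loose among them.)
- tall_post: the small orange post at one end of the ledge, 18 mm diameter, 40 mm tall, fixed, 75 mm from the centre of the nearest pad. It marks the end for the tallest thing; it may be at either end (the other end has only a flat metal stud, 6 mm tall). Origin at the centre of its foot, on the ledge.
- pad_1: the leftmost (+y) of four round dark grey felt pads in a straight row on a pale wooden ledge, 80 mm diameter, 3 mm thick, fixed, 100 mm between centres. Origin at the centre of its underside; its top is 15 mm above the desk. Its y axis runs along the row, x away from the robot. Ledge: 120 x 490 mm, 12 mm high; a metal lip stands 6 mm above it along the far edge, 53 mm beyond the pads' centres.
- pad_2: second from the left of four round dark grey felt pads in a straight row on a pale wooden ledge, 80 mm diameter, 3 mm thick, fixed, 100 mm between centres. Origin at the centre of its underside; its top is 15 mm above the desk. Its y axis runs along the row, x away from the robot.
- pad_3: third from the left of four round dark grey felt pads in a straight row on a pale wooden ledge, 80 mm diameter, 3 mm thick, fixed, 100 mm between centres. Origin at the centre of its underside; its top is 15 mm above the desk. Its y axis runs along the row, x away from the robot.
- pad_4: the rightmost (-y) of four round dark grey felt pads in a straight row on a pale wooden ledge, 80 mm diameter, 3 mm thick, fixed, 100 mm between centres. Origin at the centre of its underside; its top is 15 mm above the desk. Its y axis runs along the row, x away from the robot.

How it is judged:
By the outcome, as a careful person would: the job done as asked, in the order asked, and still so for the second after the job is handed in, with the robot touching nothing.
It also fails if it takes over 93 s, if anything falls off the work surface, if the arm or the gripper's body presses on something with over 40 N, if the wrist force passes 120 N, or if a joint passes its speed limit or range.

ROBOT

A 6-joint arm with a two-finger parallel gripper is mounted at the origin on a cart in front of the work surface, level with it; the furniture and walls round the work are solid. World frame = base frame: x ahead of the robot, y to its left, z up, the work surface at z = 0. Lengths are in m, angles in rad, forces in N, time in s.
With the tool pointing down it reaches from about 0.25 to 0.8 m from the base axis. Payload 8.5 kg.
Tool frame: the origin (TCP) lies between the finger pads; the fingertips stand 22 mm ahead of it and the grasp point (between the pads) lies 3 mm ahead of it; z points along the fingers, y is the line along which they close (so a half turn about z gives the same grasp; the last joint's range is limited). The gripper opens to 85 mm and grips with 20 to 120 N. Pads are 22 mm wide; open, the fingers measure 114 mm over their backs; the gripper's body (76 mm by 85 mm) begins 54 mm behind the grasp point. The pads swing forward as they close: fully open they stand 13 mm farther back than shut.
Start: joints at [-1.341, 0.238, -0.013, 1.319, 0, 1.571], TCP at [0.12, -0.511, 0.253] pointing down, gripper open.
Joint ranges: [-2.66, 2.66], [-1.03, 1.9], [-1.14, 1.46], [-1.82, 2.27], [-1.45, 1.34], [-3.14, 3.14]. Speed limits (rad/s): [2.22, 2.22, 2.79, 3.14, 3.14, 3.14].

INTERFACE

Orientations are given as a rotation vector (axis times angle).
In Python, from workcell import arm gives the robot as it stands.
- The arm moves only by the tool servo_tool, never from a script. Its argument "rows" is a list of rows, each a list of 6 numbers: the shift along the tool's x, y, z in m, then the turn, a rotation vector about the tool's x, y, z in degrees. In form: [[dx, dy, dz, ax, ay, az], ...]. A call has exactly 5 rows; each row shifts and turns the commanded pose from where the row before left it, along the tool's axes as they then stand; what a row does not reach is not made up. A row lasts 1/8 s, in which the tool goes at most 62.5 mm and 10.7 degrees, less where a joint would pass 70% of its speed; a pose out of reach is approached as far as the arm can. A call with a gripper value outside its range is refused whole. "claw" is the closure in counts, from 0 (fully open) to 255 (shut), set as the call begins (left out, the last holds). The fingers move at their own pace and stop on an object; "newtons" is the grip in N (left out, the last holds). Time passes only in rows, so rows that do not move let the fingers close, or fill a call up. It gives the time, the measured TCP pose, the force, the opening and the grip force at its end, in the units of the state.
- arm.read_state(): the state, without advancing time (a new reading comes with each control period).
- arm.get_image(name): name is "side" or "top"; returns (picture, depth): 400x640x3 uint8, red, green, blue; 400x640 float32, m along the optical axis (not along the pixel's ray), 0 where there is no reading.
- arm.calibration(name): a dict with "camera_matrix" (3x3 intrinsics, pixels), "distortion" ([k1, k2, p1, p2, k3] as OpenCV has them; the pictures are not rectified), "R" (3x3) and "t" (3): a world point X has camera coordinates R X + t. Camera axes: x right, y down, z forward; pixel columns grow to the right and rows downward; lengths in m; the calibration is good to about 2 mm. A picture is of the moment at which its call begins. calibration takes no time and is no camera call.
- arm.finish_job(): hands the job in; it is judged then, once.
The state is a dict: "time": time; "qpos": joint angles; "joint_vel": joint speeds; "joint_torque": joint torques, N m; "tool_pos": TCP position; "tcp_rot": TCP orientation; "ft_force": force on the tool from outside, world axes, zero at the start; "ft_torque": the same for the moment, N m; "gripper_width": finger opening in m; "gripper_force": force on a finger pad.
Only numpy, scipy, OpenCV 4.12 (cv2) and the standard library are available. Lean on these libraries where they do the work, as an engineer would, in place of code of your own. Each camera call takes 0.05 s, during which the arm holds its last target. There are 200 camera calls.

## Working session

There is one attempt and no reset: what is moved stays moved. The work goes in short steps, Python scripts to look and compute and a tool call to move; the robot and the scene stay as the last step left them, time stands still between calls to the robot, and variables do not carry over. Pictures are saved under pics/ and viewed, at most 14 in all, crops included, and the job is handed in when it is done.

Besides the shell and the picture viewer there is one more tool, called after "Emit:" by a JSON object that holds its "api" and its "payload". servo_tool: Moves the arm, as the interface text tells. Its arguments: {"type":"object","properties":{"rows":{"type":"array"},"claw":{"type":"number"},"newtons":{"type":"number"}},"required":["rows"]}

```bash
mkdir -p pics; ls; cat > h.py <<'E'
import numpy as np, cv2
from workcell import arm
def snap(n,f=None):
    im,d=arm.get_image(n)
    np.savez('%s.npz'%n,im=im,d=d)
    if f: cv2.imwrite('pics/'+f,cv2.cvtColor(im,cv2.COLOR_RGB2BGR))
    return im,d
def load(n):
    z=np.load('%s.npz'%n); return z['im'],z['d']
def ray(n,uv):
    c=arm.calibration(n); K=np.array(c['camera_matrix']);D=np.array(c['distortion']);R=np.array(c['R']);t=np.array(c['t']).ravel()
    p=cv2.undistortPoints(np.array(uv,float).reshape(-1,1,2),K,D).reshape(-1,2)
    return -R.T@t, np.c_[p,np.ones(len(p))]@R
def onz(n,uv,z):
    o,r=ray(n,uv); return o+r*((z-o[2])/r[:,2])[:,None]
def cloud(n,d):
    v,u=np.mgrid[0:d.shape[0],0:d.shape[1]]
    o,r=ray(n,np.c_[u.ravel(),v.ravel()])
    P=o+r*d.reshape(-1,1); P[d.ravel()==0]=np.nan
    return P.reshape(d.shape+(3,))
E
python3 - <<'E'
from h import *
np.set_printoptions(precision=3,suppress=True)
for n in('top','side'):
    snap(n,n+'0.png'); c=arm.calibration(n); print(n,-np.array(c['R']).T@np.array(c['t']).ravel(),np.array(c['R'])[2],c['camera_matrix'][0][0])
print(arm.read_state())
E
```

```text
pics
top [ 0.366 -0.003  1.228] [ 0.129 -0.    -0.992] 405.22535289639444
side [-0.036  0.777  0.728] [ 0.487 -0.656 -0.577] 368.75769065510656
{'time': 0.1, 'qpos': array([-1.341,  0.239, -0.014,  1.319, -0.   ,  1.571]), 'joint_vel': array([-0.001,  0.001,  0.002, -0.   ,  0.001, -0.001]), 'joint_torque': array([  0.   , -53.972,  34.7  ,   0.013,   0.   ,   0.   ]), 'tool_pos': array([ 0.12 , -0.511,  0.253]), 'tcp_rot': array([-3.12, -0.36,  0.  ]), 'ft_force': array([-0.848,  0.295,  0.068]), 'ft_torque': array([-0.004,  0.004,  0.015]), 'gripper_force': 0.0, 'gripper_width': 0.08548626147424923}
```

View pics/top0.png

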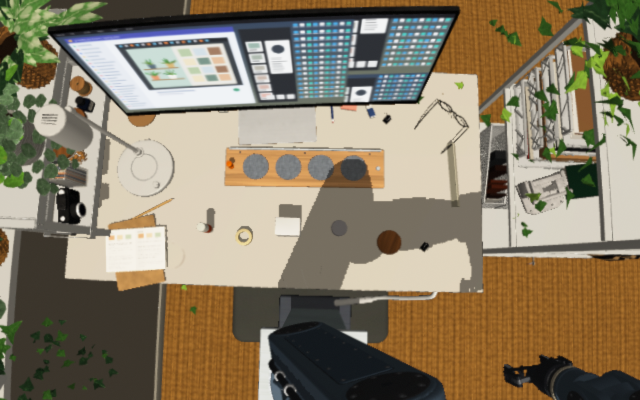

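View pics/side0.png

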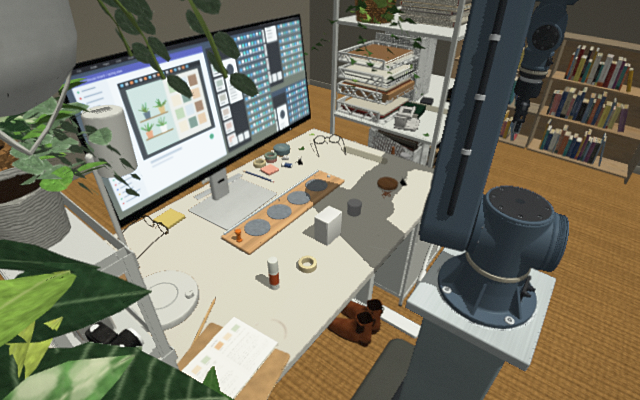

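The top view shows the ledge with pads at about (256,166), (288,167), (320,168), (353,168), and the orange post at its left (+y) end (231,160). So pad_1 takes the glue (205,227), pad_2 the carton (288,226), pad_3 the pot (339,228) and pad_4 the tape (244,236). The jar is at (389,242) and the clip at (425,246).

```bash
cat > meas.py <<'E'
from h import *
np.set_printoptions(precision=4,suppress=True)
im,d=load('top'); P=cloud('top',d)
m=(P[...,2]>.01)&(P[...,2]<.13)&(P[...,0]>.2)&(P[...,0]<.7)&(abs(P[...,1])<.45)
print('desk z',np.nanmedian(P[205:215,240:270,2]))
n,l,s,c=cv2.connectedComponentsWithStats(m.astype(np.uint8))
for i in range(1,n):
    if s[i,4]>12:
        q=P[l==i]; h=np.percentile(q[:,2],80); t=(l==i)&(P[...,2]>h-.008); v,u=np.nonzero(t)
        pts=onz('top',np.c_[u,v],h)[:,:2]; (cc,wh,a)=cv2.minAreaRect(pts.astype(np.float32)*1000)
        print(s[i],'h',h,'mean',pts.mean(0),'rect',np.round(cc),np.round(wh),round(a,1))
# pads by grey colour
hsv=cv2.cvtColor(im,cv2.COLOR_RGB2HSV)
r=np.zeros(hsv.shape[:2],np.uint8); r[145:190,222:388]=1
g=((hsv[...,1]<70)&(hsv[...,2]<150)&(r>0)).astype(np.uint8)
n,l,s,c=cv2.connectedComponentsWithStats(g)
for i in range(1,n):
    if s[i,4]>100:
        v,u=np.nonzero(l==i); print('pad',s[i],onz('top',np.c_[u,v],.015)[:,:2].mean(0))
E
python3 meas.py
python3 - <<'E'
import cv2
a=cv2.imread('pics/top0.png')[140:260,190:440];cv2.imwrite('pics/c0.png',cv2.resize(a,(800,384)))
E
```

```text
desk z -0.0007713341952909625
[ 224  147  161   41 5086] h 0.016023533973758886 mean [0.6391 0.0434] rect [638.  43.] [121. 488.] 0.7
[450 152   9  55 292] h 0.02082768236912749 mean [ 0.6114 -0.4179] rect [ 614. -416.] [169.  17.] 3.2
[172 162   3  14  28] h 0.02275172991739143 mean [0.6239 0.4476] rect [621. 447.] [41.  3.] 4.7
[275 217  26  20 480] h 0.08625743904612322 mean [0.4512 0.0833] rect [451.  83.] [51. 68.] 1.7
[331 220  17  16 206] h 0.0432956642816722 mean [ 0.4537 -0.0654] rect [453. -65.] [43. 46.] 46.4
[197 223  15  10 123] h 0.09616573947136527 mean [0.4403 0.3248] rect [440. 325.] [25. 24.] 48.0
[235 229  17  16 131] h 0.019023670570607498 mean [0.4204 0.2187] rect [420. 219.] [45. 48.] 1.8
[377 230  24  25 458] h 0.06579785948921671 mean [ 0.4148 -0.2085] rect [ 415. -208.] [68. 66.] 27.6
[421 243   9   8  31] h 0.01723856562253312 mean [ 0.4054 -0.3265] rect [ 406. -325.] [15. 26.] 27.2
pad [243 154  25  25 491] [0.6366 0.1932]
pad [276 155  25  25 493] [0.6378 0.0932]
pad [308 155  26  25 505] [ 0.6392 -0.0066]
pad [341 156  25  25 495] [ 0.6404 -0.1063]
pad [320 188  52   2 103] [ 0.5751 -0.0837]
```

View pics/c0.png

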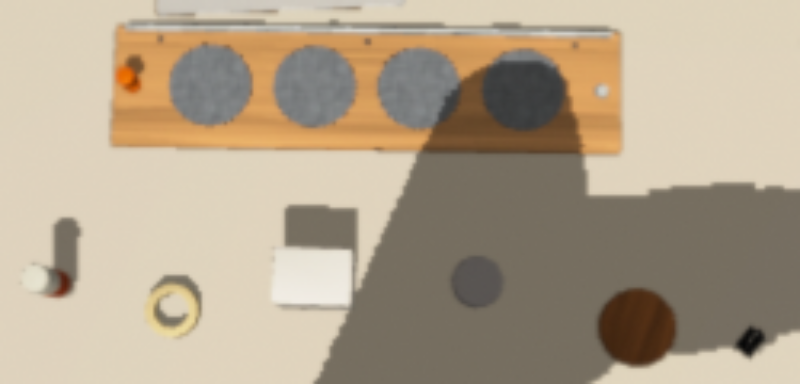

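```bash
cat > plan.py <<'E'
from h import *
from scipy.spatial.transform import Rotation as R
def plan(target,yaw,n):
    s=arm.read_state(); p=np.array(s['tool_pos']); r=R.from_rotvec(s['tcp_rot'])
    T=R.from_matrix(np.array([[np.cos(yaw),np.sin(yaw),0],[np.sin(yaw),-np.cos(yaw),0],[0,0,-1]]).T) if 0 else R.from_matrix(np.c_[[np.cos(yaw),np.sin(yaw),0],[np.sin(yaw),-np.cos(yaw),0],[0,0,-1]])
    w=(r.inv()*T).as_rotvec()/n; dp=(np.array(target)-p)/n
    rows=[]
    for i in range(n):
        rows.append(np.r_[r.inv().apply(dp).round(4),np.degrees(w).round(2)].tolist()); r=r*R.from_rotvec(w)
    print(p,*rows,sep='\n')
E
python3 - <<'E'
from plan import *
im,d=load('top');P=cloud('top',d)
q=P[(P[...,2]>.13)&(P[...,0]>.45)&(P[...,1]>-.35)&(P[...,1]<.6)]
for lo,hi in((.13,.25),(.25,.4),(.4,.8)):
    a=q[(q[:,2]>lo)&(q[:,2]<hi)]
    if len(a): print(lo,a.min(0),a[a[:,1]<.4].min(0) if (a[:,1]<.4).any() else 0,a[a[:,1]<.4].max(0) if (a[:,1]<.4).any() else 0)
plan([.453,-.065,.2],np.pi/2+.0127,10)
E
```

```text
0.13 [ 0.66251304 -0.26613603  0.13308429] [ 0.74230572 -0.26613603  0.16556849] [0.79769973 0.39965165 0.24996475]
0.25 [ 0.48236877 -0.26470935  0.25000364] [ 0.75205022 -0.26470935  0.25000364] [0.81761791 0.39998019 0.39999763]
0.4 [ 0.47364391 -0.26371559  0.40000412] [ 0.77037069 -0.26371559  0.40000412] [0.84586569 0.39995162 0.54500524]
[ 0.11951325 -0.51088083  0.25275341]
[0.0426, -0.0358, 0.0053, -0.01, -0.0, -7.76]
[0.0471, -0.0297, 0.0053, -0.01, -0.0, -7.76]
[0.0507, -0.0231, 0.0053, -0.01, -0.0, -7.76]
[0.0533, -0.0161, 0.0053, -0.01, -0.0, -7.76]
[0.055, -0.0087, 0.0053, -0.01, -0.0, -7.76]
[0.0557, -0.0012, 0.0053, -0.01, -0.0, -7.76]
[0.0553, 0.0063, 0.0053, -0.01, -0.0, -7.76]
[0.054, 0.0137, 0.0053, -0.01, -0.0, -7.76]
[0.0516, 0.0209, 0.0053, -0.01, -0.0, -7.76]
[0.0483, 0.0276, 0.0053, -0.01, -0.0, -7.76]
```

Emit:
{"api": "servo_tool", "payload": {"rows": [[0.043,-0.036,0.005,0,0,-7.8],[0.047,-0.03,0.005,0,0,-7.8],[0.051,-0.023,0.005,0,0,-7.8],[0.053,-0.016,0.005,0,0,-7.8],[0.055,-0.009,0.005,0,0,-7.8]], "claw": 0, "newtons": 30}}

```text
time: 0.72
tool_pos: [0.2867, -0.2859, 0.228]
tcp_rot: [-2.819, -1.387, -0.0]
ft_force: [0.8, -0.8, -0.6]
gripper_width: 0.0851
gripper_force: 0.0
```

Emit:
{"api": "servo_tool", "payload": {"rows": [[0.056,-0.001,0.005,0,0,-7.8],[0.055,0.006,0.005,0,0,-7.7],[0.054,0.014,0.005,0,0,-7.7],[0.052,0.021,0.005,0,0,-7.7],[0.048,0.028,0.005,0,0,-7.7]]}}

```text
time: 1.35
tool_pos: [0.4537, -0.0623, 0.2031]
tcp_rot: [-2.201, -2.241, 0.0]
ft_force: [0.9, -1.6, 0.2]
gripper_width: 0.0852
gripper_force: 0.0
```

Emit:
{"api": "servo_tool", "payload": {"rows": [[0,0,0,0,0,0],[0,0,0,0,0,0],[0,0,0,0,0,0],[0,0,0,0,0,0],[0,0,0,0,0,0]]}}

```text
time: 1.98
tool_pos: [0.4526, -0.0648, 0.2035]
tcp_rot: [2.208, 2.234, 0.0]
ft_force: [0.0, -0.5, -0.8]
gripper_width: 0.0854
gripper_force: 0.0
```

Emit:
{"api": "servo_tool", "payload": {"rows": [[0,0,0.055,0,0,0],[0,0,0.055,0,0,0],[0,0,0.04,0,0,0],[0,0,0.022,0,0,0],[0,0,0,0,0,0]]}}

```text
time: 2.6
tool_pos: [0.4516, -0.0642, 0.0302]
tcp_rot: [-2.205, -2.234, 0.003]
ft_force: [0.3, -0.5, -0.4]
gripper_width: 0.0856
gripper_force: 0.0
```

Emit:
{"api": "servo_tool", "payload": {"rows": [[0,0,0,0,0,0],[0,0,0,0,0,0],[0,0,0,0,0,0],[0,0,0,0,0,0],[0,0,0,0,0,0]], "claw": 255}}

```text
time: 3.22
tool_pos: [0.4537, -0.0642, 0.0326]
tcp_rot: [2.205, 2.235, 0.002]
ft_force: [-1.3, -0.6, 5.9]
gripper_width: 0.0465
gripper_force: 30.0
```

Emit:
{"api": "servo_tool", "payload": {"rows": [[0,0,0,0,0,0],[0,0,0,0,0,0],[0,0,0,0,0,0],[0,0,0,0,0,0],[0,0,0,0,0,0]]}}

```text
time: 3.85
tool_pos: [0.4537, -0.0643, 0.0326]
tcp_rot: [2.205, 2.235, 0.002]
ft_force: [-0.7, 0.4, 6.1]
gripper_width: 0.0471
gripper_force: 30.0
```

Emit:
{"api": "servo_tool", "payload": {"rows": [[0,0,-0.04,0,0,0],[0,0,-0.04,0,0,0],[0.014,0.045,0,0,0,0],[0.015,0.047,0,0,0,0],[0.015,0.047,0,0,0,0]]}}

```text
time: 4.47
tool_pos: [0.593, -0.0177, 0.1126]
tcp_rot: [2.206, 2.235, 0.002]
ft_force: [0.9, -0.2, -0.9]
gripper_width: 0.047
gripper_force: 31.5
```

Emit:
{"api": "servo_tool", "payload": {"rows": [[0.015,0.047,0,0,0,0],[0,0,0,0,0,0],[0,0,0,0,0,0],[0,0,0,0,0,0],[0,0,0,0,0,0]]}}

```text
time: 5.1
tool_pos: [0.6375, -0.003, 0.1119]
tcp_rot: [2.207, 2.236, 0.0]
ft_force: [-0.3, 0.0, -1.2]
gripper_width: 0.0468
gripper_force: 31.6
```

Emit:
{"api": "servo_tool", "payload": {"rows": [[-0.003,0.002,0.025,0,0,0],[0,0,0.025,0,0,0],[0,0,0.0135,0,0,0],[0,0,0,0,0,0],[0,0,0,0,0,0]]}}

```text
time: 5.72
tool_pos: [0.6403, -0.0056, 0.0483]
tcp_rot: [2.206, 2.236, 0.001]
ft_force: [0.7, -0.5, -1.2]
gripper_width: 0.0472
gripper_force: 32.9
```

Emit:
{"api": "servo_tool", "payload": {"rows": [[0,0,0,0,0,0],[0,0,0,0,0,0],[0,0,0,0,0,0],[0,0,-0.03,0,0,0],[0,0,-0.05,0,0,0]], "claw": 50}}

```text
time: 6.35
tool_pos: [0.6389, -0.0055, 0.127]
tcp_rot: [-2.205, -2.234, 0.004]
ft_force: [0.6, 0.6, 0.3]
gripper_width: 0.0682
gripper_force: 0.0
```

Emit:
{"api": "servo_tool", "payload": {"rows": [[0.018,-0.037,-0.02,0,0,0],[0.018,-0.038,-0.02,0,0,0],[0.018,-0.038,0,0,0,0],[0.018,-0.038,0,0,0,0],[0.017,-0.038,0,0,0,0]], "claw": 0}}

```text
time: 6.98
tool_pos: [0.4487, 0.0813, 0.168]
tcp_rot: [2.207, 2.236, 0.001]
ft_force: [0.1, 0.5, 0.4]
gripper_width: 0.0852
gripper_force: 0.0
```

Emit:
{"api": "servo_tool", "payload": {"rows": [[0,0,0,0,0,0],[0,0,0.03,0,0,0],[0,0,0.05,0,0,0],[0,0,0.03,0,0,0],[0,0,0,0,0,0]]}}

```text
time: 7.6
tool_pos: [0.4493, 0.0804, 0.0563]
tcp_rot: [-2.206, -2.234, 0.005]
ft_force: [-0.5, 0.1, 0.4]
gripper_width: 0.0854
gripper_force: 0.0
```

Emit:
{"api": "servo_tool", "payload": {"rows": [[0,0,0,0,0,0],[0,0,0,0,0,0],[0,0,0,0,0,0],[0,0,0,0,0,0],[0,0,0,0,0,0]], "claw": 255}}

```text
time: 8.22
tool_pos: [0.4511, 0.081, 0.0593]
tcp_rot: [2.205, 2.235, 0.004]
ft_force: [-0.2, -1.1, 6.4]
gripper_width: 0.0498
gripper_force: 31.4
```

```bash
python3 -c "
from h import *
snap('side','s1.png');im,d=snap('top')
cv2.imwrite('pics/t1.png',cv2.resize(im[130:260,180:440,::-1],(800,400)))"
```

```text
(no output)
```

View pics/s1.png

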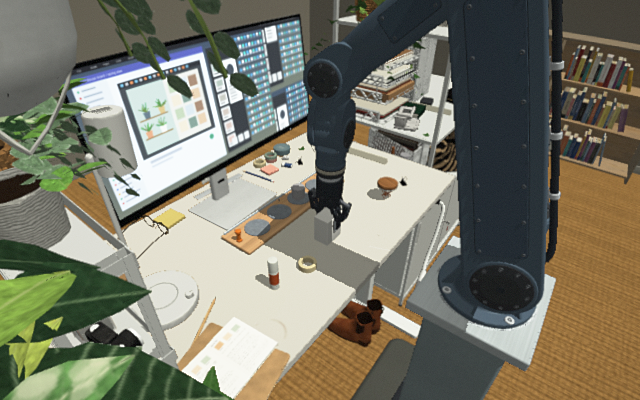

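The pot stands upright on the third pad at (298,190), and the gripper is on the carton at (327,222).

Emit:
{"api": "servo_tool", "payload": {"rows": [[0,0,-0.03,0,0,0],[0,0,-0.03,0,0,0],[0.002,0.046,0,0,0,0],[0.002,0.047,0,0,0,0],[0.002,0.047,0,0,0,0]], "newtons": 45}}

```text
time: 8.95
tool_pos: [0.5916, 0.0889, 0.1189]
tcp_rot: [2.206, 2.236, 0.002]
ft_force: [0.5, 0.5, -1.3]
gripper_width: 0.0496
gripper_force: 48.4
```

Emit:
{"api": "servo_tool", "payload": {"rows": [[0.002,0.047,0,0,0,0],[0,0,0,0,0,0],[0,0,0,0,0,0],[0,0,0,0,0,0],[0,0,0,0,0,0]]}}

```text
time: 9.57
tool_pos: [0.6362, 0.0914, 0.1184]
tcp_rot: [2.206, 2.236, 0.001]
ft_force: [-0.3, -0.3, -2.0]
gripper_width: 0.0494
gripper_force: 48.5
```

Emit:
{"api": "servo_tool", "payload": {"rows": [[-0.0005,0.0015,0.02,0,0,0],[0,0,0.016,0,0,0],[0,0,0.007,0,0,0],[0,0,0,0,0,0],[0,0,0,0,0,0]]}}

```text
time: 10.2
tool_pos: [0.6385, 0.091, 0.075]
tcp_rot: [2.206, 2.236, 0.001]
ft_force: [-0.6, -0.0, -2.0]
gripper_width: 0.0497
gripper_force: 48.4
```

Emit:
{"api": "servo_tool", "payload": {"rows": [[0,0,0,0,0,0],[0,0,0,0,0,0],[0,0,0,0,0,0],[0,0,-0.04,0,0,0],[0,0,-0.06,0,0,0]], "claw": 50}}

```text
time: 10.82
tool_pos: [0.6372, 0.0908, 0.1742]
tcp_rot: [-2.205, -2.235, 0.005]
ft_force: [1.7, 0.1, -0.7]
gripper_width: 0.0686
gripper_force: 0.0
```

Emit:
{"api": "servo_tool", "payload": {"rows": [[0.04,-0.0325,0,0,0,0],[0.04,-0.0325,0,0,0,0],[0.04,-0.0325,0,0,0,0],[0.04,-0.0325,0,0,0,0],[0.04,-0.0325,0,0,0,0]], "claw": 0, "newtons": 30}}

```text
time: 11.45
tool_pos: [0.4721, 0.2899, 0.1751]
tcp_rot: [2.207, 2.236, 0.001]
ft_force: [0.9, 0.5, -0.5]
gripper_width: 0.085
gripper_force: 0.0
```

Emit:
{"api": "servo_tool", "payload": {"rows": [[0.0365,-0.0315,0,0,0,0],[0,0,0,0,0,0],[0,0,0,0,0,0],[0,0,0,0,0,0],[0,0,0,0,0,0]]}}

```text
time: 12.08
tool_pos: [0.4419, 0.3241, 0.1748]
tcp_rot: [-2.208, -2.235, -0.0]
ft_force: [-0.4, -0.1, -0.1]
gripper_width: 0.0856
gripper_force: 0.0
```

```bash
cat > side.py <<'E'
from h import *
np.set_printoptions(precision=4,suppress=True)
im,d=snap('side'); P=cloud('side',d)
# glue axis: side-view points between z .03 and .09
m=(P[...,2]>.03)&(P[...,2]<.09)&(abs(P[...,0]-.44)<.05)&(abs(P[...,1]-.325)<.05)
v,u=np.nonzero(m); print(m.sum(),u.min(),u.max(),v.min(),v.max())
q=P[m]; o,_=ray('side',[[0,0]]); 
print('mean surf',q.mean(0)); dirn=q.mean(0)[:2]-o[:2]; dirn/=np.linalg.norm(dirn); print('axis ~',q.mean(0)[:2]+dirn*.013*.79)
h=cv2.cvtColor(im,cv2.COLOR_RGB2HSV)
m=(P[...,2]>.004)&(P[...,2]<.03)&(abs(P[...,0]-.42)<.05)&(abs(P[...,1]-.219)<.05)
q=P[m]; print('tape',m.sum(),q.min(0),q.max(0))
E
python3 side.py
```

```text
176 268 278 263 282
mean surf [0.4338 0.3355 0.06  ]
axis ~ [0.4413 0.3285]
tape 217 [0.3942 0.1964 0.0041] [0.444  0.2464 0.0215]
```

Emit:
{"api": "servo_tool", "payload": {"rows": [[0.002,-0.001,0.03,0,0,0],[0,0,0.05,0,0,0],[0,0,0.033,0,0,0],[0,0,0,0,0,0],[0,0,0,0,0,0]]}}

```text
time: 12.75
tool_pos: [0.441, 0.327, 0.0631]
tcp_rot: [2.207, 2.236, 0.002]
ft_force: [-0.0, -0.2, 0.0]
gripper_width: 0.0853
gripper_force: 0.0
```

Emit:
{"api": "servo_tool", "payload": {"rows": [[0,0,0,0,0,0],[0,0,0,0,0,0],[0,0,0,0,0,0],[0,0,0,0,0,0],[0,0,0,0,0,0]], "claw": 255}}

```text
time: 13.38
tool_pos: [0.4404, 0.327, 0.0623]
tcp_rot: [-2.206, -2.236, -0.001]
ft_force: [-0.2, -0.2, 5.8]
gripper_width: 0.0249
gripper_force: 30.1
```

Emit:
{"api": "servo_tool", "payload": {"rows": [[0,0,0,0,0,0],[0,0,0,0,0,0],[0,0,0,0,0,0],[0,0,0,0,0,0],[0,0,0,0,0,0]]}}

```text
time: 14.0
tool_pos: [0.4404, 0.327, 0.0623]
tcp_rot: [2.206, 2.236, 0.001]
ft_force: [-1.1, 0.4, 6.2]
gripper_width: 0.0244
gripper_force: 30.1
```

Emit:
{"api": "servo_tool", "payload": {"rows": [[0,0,-0.035,0,0,0],[0,0,-0.035,0,0,0],[-0.034,0.0486,0,0,0,0],[-0.034,0.0486,0,0,0,0],[-0.034,0.0486,0,0,0,0]]}}

```text
time: 14.62
tool_pos: [0.5886, 0.2258, 0.1319]
tcp_rot: [-2.206, -2.237, -0.0]
ft_force: [0.9, 1.0, -0.7]
gripper_width: 0.0248
gripper_force: 29.7
```

Emit:
{"api": "servo_tool", "payload": {"rows": [[-0.034,0.0486,0,0,0,0],[0,0,0,0,0,0],[0,0,0,0,0,0],[0,0,0,0,0,0],[0,0,0,0,0,0]]}}

```text
time: 15.25
tool_pos: [0.6356, 0.1943, 0.1321]
tcp_rot: [-2.205, -2.238, -0.0]
ft_force: [-0.5, 0.4, -1.3]
gripper_width: 0.0251
gripper_force: 29.8
```

```bash
python3 -c "
from h import *
im,d=snap('side'); cv2.imwrite('pics/s2.png',cv2.resize(im[130:290,190:430,::-1],(800,533)))"
```

```text
(no output)
```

View pics/s2.png

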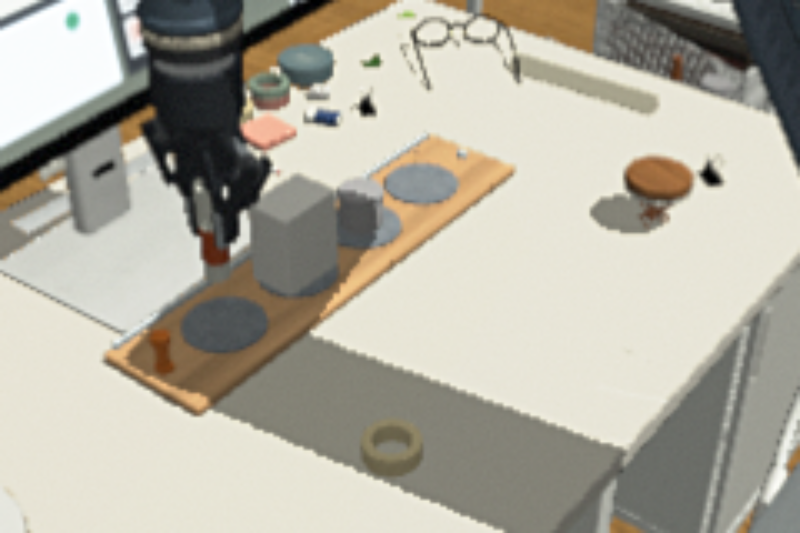

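The glue stick hangs upright at (215,240) above pad 1. The carton and pot stand on pads 2 and 3.

Emit:
{"api": "servo_tool", "payload": {"rows": [[-0.001,0.001,0.025,0,0,0],[0,0,0.02,0,0,0],[0,0,0.009,0,0,0],[0,0,0,0,0,0],[0,0,0,0,0,0]]}}

```text
time: 15.92
tool_pos: [0.6376, 0.1927, 0.0784]
tcp_rot: [2.206, 2.236, 0.001]
ft_force: [0.2, 0.9, -0.8]
gripper_width: 0.025
gripper_force: 29.7
```

Emit:
{"api": "servo_tool", "payload": {"rows": [[0,0,0,0,0,0],[0,0,0,0,0,0],[0,0,0,0,0,0],[0,0,0,0,0,0],[0,0,0,0,0,0]], "claw": 120}}

```text
time: 16.55
tool_pos: [0.6374, 0.1924, 0.0778]
tcp_rot: [-2.206, -2.236, -0.0]
ft_force: [-0.4, -0.2, -0.7]
gripper_width: 0.0449
gripper_force: 0.0
```

Emit:
{"api": "servo_tool", "payload": {"rows": [[0,0,-0.03,0,0,0],[0,0,-0.04,0,0,0],[0,0,-0.04,0,0,0],[0.005,-0.05,0,0,0,0],[0.005,-0.05,0,0,0,0]]}}

```text
time: 17.18
tool_pos: [0.5366, 0.2011, 0.1881]
tcp_rot: [2.207, 2.235, 0.002]
ft_force: [-0.1, 0.2, 0.9]
gripper_width: 0.0453
gripper_force: 0.0
```

Emit:
{"api": "servo_tool", "payload": {"rows": [[0.007,-0.04,0.02,0,0,0],[0.007,-0.04,0.03,0,0,0],[0.006,-0.036,0.03,0,0,0],[0,0,0,0,0,0],[0,0,0,0,0,0]], "claw": 0}}

```text
time: 17.8
tool_pos: [0.4221, 0.22, 0.1086]
tcp_rot: [2.206, 2.236, 0.003]
ft_force: [-0.1, 0.0, 0.2]
gripper_width: 0.0853
gripper_force: 0.0
```

Emit:
{"api": "servo_tool", "payload": {"rows": [[0,0,0.03,0,0,0],[0,0,0.03,0,0,0],[0,0,0.015,0,0,0],[0,0,0.006,0,0,0],[0,0,0,0,0,0]], "newtons": 25}}

```text
time: 18.42
tool_pos: [0.4221, 0.2197, 0.0272]
tcp_rot: [2.207, 2.236, 0.001]
ft_force: [-0.4, 0.8, 1.1]
gripper_width: 0.0852
gripper_force: 0.0
```

Emit:
{"api": "servo_tool", "payload": {"rows": [[0,0,0,0,0,0],[0,0,0,0,0,0],[0,0,0,0,0,0],[0,0,0,0,0,0],[0,0,0,0,0,0]], "claw": 255}}

```text
time: 19.05
tool_pos: [0.4214, 0.2197, 0.0278]
tcp_rot: [2.206, 2.236, 0.002]
ft_force: [-1.3, -1.5, 7.2]
gripper_width: 0.0481
gripper_force: 32.5
```

Emit:
{"api": "servo_tool", "payload": {"rows": [[0,0,0,0,0,0],[0,0,0,0,0,0],[0,0,0,0,0,0],[0,0,0,0,0,0],[0,0,0,0,0,0]]}}

```text
time: 19.68
tool_pos: [0.4214, 0.2197, 0.0277]
tcp_rot: [2.206, 2.236, 0.002]
ft_force: [-1.1, -0.0, 7.7]
gripper_width: 0.048
gripper_force: 32.6
```

Emit:
{"api": "servo_tool", "payload": {"rows": [[0,0,-0.03,0,0,0],[0,0,-0.05,0,0,0],[-0.02,0.0149,-0.05,0,0,0],[-0.04,0.025,-0.02,0,0,0],[-0.04,0.025,0,0,0,0]]}}

```text
time: 20.3
tool_pos: [0.4889, 0.1199, 0.1794]
tcp_rot: [2.203, 2.236, 0.007]
ft_force: [1.0, 0.1, -0.3]
gripper_width: 0.0477
gripper_force: 33.9
```

Emit:
{"api": "servo_tool", "payload": {"rows": [[-0.046,0.03,0,0,0,0],[-0.046,0.03,0,0,0,0],[-0.046,0.03,0,0,0,0],[-0.046,0.03,0,0,0,0],[-0.0445,0.03,0,0,0,0]]}}

```text
time: 20.92
tool_pos: [0.6411, -0.1078, 0.1772]
tcp_rot: [2.207, 2.236, 0.001]
ft_force: [0.3, 0.8, 0.3]
gripper_width: 0.0477
gripper_force: 33.9
```

Emit:
{"api": "servo_tool", "payload": {"rows": [[0,0,0,0,0,0],[0,0,0,0,0,0],[0,0,0,0,0,0],[0,0,0,0,0,0],[0,0,0,0,0,0]]}}

```text
time: 21.55
tool_pos: [0.6401, -0.1055, 0.1772]
tcp_rot: [2.205, 2.237, 0.0]
ft_force: [0.0, -0.4, 0.2]
gripper_width: 0.0481
gripper_force: 34.0
```

```bash
python3 -c "
from h import *
im,d=snap('side'); cv2.imwrite('pics/s3.png',cv2.resize(im[110:270,200:440,::-1],(800,533)))"
```

```text
(no output)
```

View pics/s3.png

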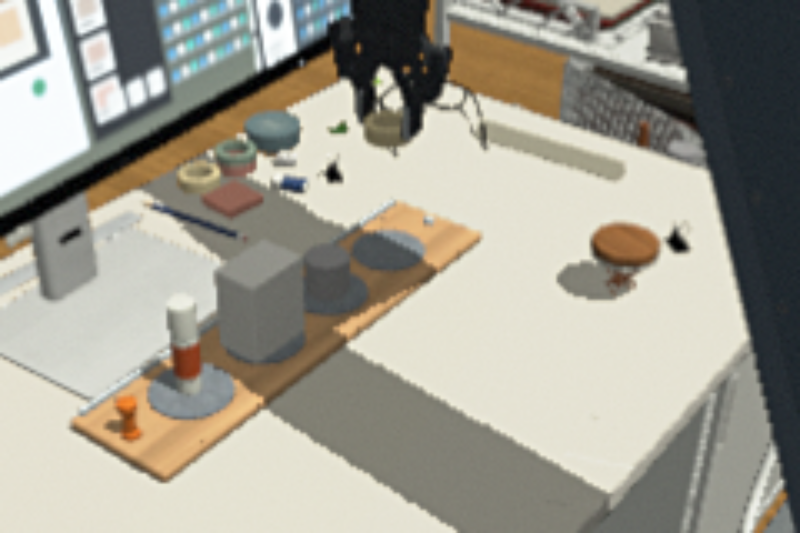

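The tape hangs level at (385,128). The glue, carton and pot stand upright on pads 1 to 3.

Emit:
{"api": "servo_tool", "payload": {"rows": [[0,0,0.05,0,0,0],[0,0,0.05,0,0,0],[0,0,0.024,0,0,0],[0,0,0.0095,0,0,0],[0,0,0,0,0,0]]}}

```text
time: 22.22
tool_pos: [0.6404, -0.106, 0.0436]
tcp_rot: [2.206, 2.236, 0.0]
ft_force: [-0.2, 0.4, 0.8]
gripper_width: 0.0476
gripper_force: 34.5
```

Emit:
{"api": "servo_tool", "payload": {"rows": [[0,0,0,0,0,0],[0,0,0,0,0,0],[0,0,0,0,0,0],[0,0,0,0,0,0],[0,0,0,0,0,0]], "claw": 50}}

```text
time: 22.85
tool_pos: [0.6403, -0.1061, 0.0433]
tcp_rot: [-2.207, -2.236, -0.0]
ft_force: [-0.0, -0.2, 1.0]
gripper_width: 0.0686
gripper_force: 0.0
```

Emit:
{"api": "servo_tool", "payload": {"rows": [[0,0,-0.03,0,0,0],[0,0,-0.05,0,0,0],[0,0,-0.05,0,0,0],[0,-0.05,-0.03,0,0,0],[-0.02,-0.055,0,0,0,0]]}}

```text
time: 23.48
tool_pos: [0.5361, -0.1272, 0.2056]
tcp_rot: [2.202, 2.236, 0.004]
ft_force: [-0.0, -1.7, -0.5]
gripper_width: 0.0686
gripper_force: 0.0
```

Emit:
{"api": "servo_tool", "payload": {"rows": [[-0.04,-0.045,0,0,0,0],[-0.045,-0.04,0,0,0,0],[-0.045,-0.03,0,0,0,0],[-0.045,-0.02,0,0,0,0],[0,0,0,0,0,0]]}}

```text
time: 24.1
tool_pos: [0.4015, -0.3068, 0.2034]
tcp_rot: [2.211, 2.231, -0.001]
ft_force: [0.0, 0.4, -0.5]
gripper_width: 0.0687
gripper_force: 0.0
```

```bash
cat > chk.py <<'E'
from h import *
np.set_printoptions(precision=4,suppress=True)
im,d=snap('top'); P=cloud('top',d)
cv2.imwrite('pics/t4.png',cv2.resize(im[130:260,180:440,::-1],(800,400)))
pads=np.array([[.6366,.1932],[.6378,.0932],[.6392,-.0066],[.6404,-.1063]])
for p,h in zip(pads,(.097,.085,.042,.018)):
    z=h+.015
    m=(abs(P[...,2]-z)<.007)&(np.hypot(P[...,0]-p[0],P[...,1]-p[1])<.055)
    v,u=np.nonzero(m); q=onz('top',np.c_[u,v],z)[:,:2]
    c,wh,a=cv2.minAreaRect((q*1000).astype(np.float32)); print(len(q),'mm off',(q.mean(0)-p)*1000,'rect',np.array(c)-p*1000,np.round(wh),round(a,1),'z',np.median(P[m][:,2]))
E
python3 chk.py
```

```text
67 mm off [ 1.8439 -0.8689] rect [ 1.5589 -1.0247] [23. 26.] 1.5 z 0.11133608452107113
440 mm off [ 1.8517 -0.6565] rect [ 1.6731 -0.5603] [50. 69.] 1.6 z 0.09966693828588225
199 mm off [ 1.993  -0.5042] rect [1.4613 0.3272] [45. 44.] 1.7 z 0.05665876599656139
131 mm off [ 1.4088 -1.1765] rect [ 1.2611 -1.2532] [47. 48.] 46.8 z 0.03288794456617672
```

View pics/t4.png

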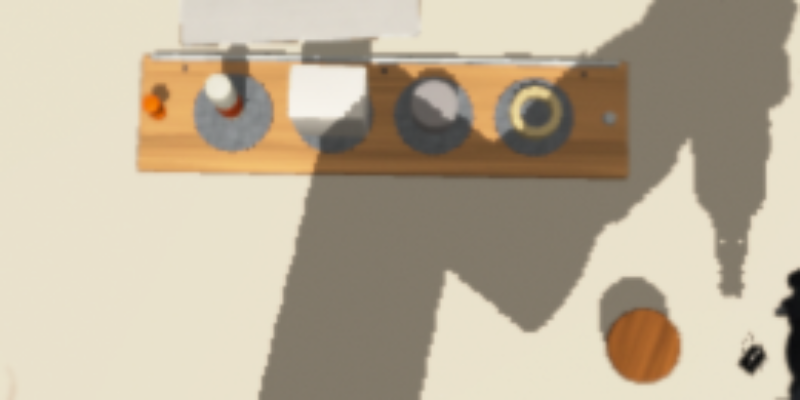

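All four things stand within about 2 mm of their pad centres, at the expected heights. The jar (645,345) has not moved, and the gripper is clear at the right edge.

```bash
python3 -c "
from workcell import arm
print(arm.finish_job())"
```

```text
the job is handed in; nothing more can be done
None
```

The job is handed in at about 24 s of the 93 s: from the orange post outwards stand the glue stick, carton, pot and tape, each measured within about 2 mm of its pad's centre, and I left the jar of clips alone.

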